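Shift the flour mill into third gear

TASK

Put the small flour mill into third gear: with the closed fingertips or the outside of the fingers, push its shift lever across through the middle bar of the H-shaped gate to the right-hand lane and then forward, away from the robot, until it is fully home in the third slot (far right), without letting it go into the fourth slot (near right). Only push the lever, gently: never pinch or grip it, leave the other things on the shelf where they stand, and finish clear of everything.

Things in the scene. Friction and masses are not known exactly. Their poses are not given: they have to be found in the camera images.
- mill: Fixed flour mill, grey base plate 170 (x) by 360 (y) mm, 14 high. Origin: on the work surface under the centre of the H gate. x is 'forward' (away from the robot, within 0.3 rad of world x), y left, z up. Around the origin the white shift console, 130 (x) by 140 (y) mm, 95 high, with the gate plate on top. A white gear case 54 high lies between it and the tower at its right.
- gate (a point): Centre of the H gate, on top of its aluminium plate (6 mm thick), 95 mm up, axes as the mill's. Two lanes along x, centred at y = +20 mm (left) and -20 mm (right), each 15 wide, ending at x = +-29.5 mm, joined by one middle cross bar along y at x = 0, 17 wide. First slot = far left, second = near left, third = far right, fourth = near right.
- slot3 (a point): The far end of the third slot (right lane, forward), at the plate's top: gate frame (29.5, -20, 0) mm. Fully home, the stem touches this end of the slot.
- tower (a point): Top centre of the mill's grinding tower, 204 mm up, at mill y = -210 mm: tower of 52 mm radius, its steel hopper above 159 mm of up to 68 mm radius; a spout sticks out to the tower's front, 105 mm from its axis, 100 mm up.
- knob (a point): Centre of the lever's knob: black upright cylinder, 36 mm across, 44 high, axis along the stem (point z), on a steel stem 10 mm thick. The stem comes through the gate from a pivot at mill frame (0, 0, 12) mm; the knob's centre is 155 mm from the pivot, so 153 to 167 mm above the work surface.
- sidetilt (a joint): Sideways tilt b of the lever about the pivot (rad): 0 upright, positive to the right (mill -y). Middle of the left lane at -0.245, of the right lane at +0.245. 0.25 N m of friction (about 2 N at the knob), no spring: it stays where it is left. The lever starts anywhere along the left lane.
- lever (a joint): Forward tilt a of the lever (rad): 0 upright, positive forward (mill +x). Lane ends at about +-0.29; it can cross between the lanes only within about 0.04 of 0. Knob centre in the mill frame, b being sidetilt: x = 0.155 sin a, y = -0.155 cos a sin b, z = 0.012 + 0.155 cos a cos b (m). Friction as sidetilt, no spring.
- dish: Bystander: cobalt ceramic bowl, 110 mm across, 40 mm high, in front of the mill's spout; origin at the centre of its underside.
- spatula: Bystander: yellow plastic spatula, 250 mm long, lying in front of the console; origin near its middle, x along it.
- pot: Bystander: round clear acrylic box with lid shut, 72 mm across, 42 mm high, left of the console; origin at the centre of its underside.
- sieve: Bystander: stainless sieve, rim 150 mm across, 50 mm high, rod handle out to 190 mm from its centre; origin at the centre of its underside.
- jar: Bystander: closed glass jar, 68 mm across, 110 mm high, beyond the mill; origin at the centre of its underside.
- mug: Bystander: white mug, 80 mm across, 90 mm high; origin at the centre of its underside.
- clip: Bystander: spare steel spring clip, 50 by 34 mm, about 25 mm high, lying to the right of the mill.

How it is judged:
On the way:
1. the lever has crossed the middle bar of the gate into the right-hand lane (value of joint sidetilt above 0.19 rad and value of joint lever between -0.1 and 0.1 rad), for 0.1 s.
At the end, for the whole second after the job is handed in: The lever stands at rest in the third slot, tilted forward past 0.245 rad (within about 6 mm of the end of its travel at the knob) and to the right past 0.19 rad; every bystander is within 20 mm of where it stood (value of joint lever above 0.245 rad and value of joint sidetilt above 0.19 rad and velocity of joint lever between -0.05 and 0.05 rad/s and distance of each of dish, spatula, pot, sieve, jar, mug, clip from where it was at the start of the episode below 0.02 m); the robot touches nothing.
It fails at once if the lever is pinched, gripped or forced: contact force of the gripper on it above 30 N (contact force between the fingers and lever above 30 N).
It fails at once if the lever goes into the fourth slot (right lane, tilted back past 0.14 rad) (value of joint sidetilt above 0.15 rad and value of joint lever below -0.14 rad).
It fails at once if a bystander is pushed away, lifted or carried (moved more than 20 mm) (distance of any of dish, spatula, pot, sieve, jar, mug, clip from where it was at the start of the episode above 0.02 m).
It also fails if it takes over 58 s, if anything falls off the work surface, if the arm or the gripper's body presses on something with over 40 N, if the wrist force passes 120 N, or if a joint passes its speed limit or range.

ROBOT

A 6-joint arm with a two-finger parallel gripper is mounted at the origin on the work surface. World frame = base frame: x ahead of the robot, y to its left, z up, the work surface at z = 0. Lengths are in m, angles in rad, forces in N, time in s.
With the tool pointing down it reaches from about 0.25 to 0.725 m from the base axis. Payload 4 kg.
Tool frame: the origin (TCP) lies midway between the tips of the shut fingers; the grasp point (between the pads) lies bot.tcp_to_grasp behind it (bot.tcp_to_grasp is the distance from the TCP to the grasp point, in m); z points along the fingers, y is the line along which they close (so a half turn about z gives the same grasp; the last joint's range is limited). The gripper opens to 85 mm and grips with 20 to 120 N. Pads are 22 mm wide; open, the fingers measure 114 mm over their backs; the gripper's body (76 mm by 85 mm) begins 54 mm behind the grasp point. The pads swing forward as they close: fully open they stand 13 mm farther back than shut.
Start: joints at [1.251, 0.241, 0.005, 1.335, 0, 1.571], TCP at [0.157, 0.475, 0.231] pointing down, gripper open.
Joint ranges: [-2.72, 2.72], [-1.05, 1.87], [-1.09, 1.28], [-1.99, 2.15], [-1.42, 1.44], [-3.14, 3.14]. Speed limits (rad/s): [2.79, 2.79, 3.14, 3.14, 3.14, 3.14].

INTERFACE

Orientations are given as a unit quaternion [x, y, z, w].
In Python, from workcell import readout, camera, bot gives the robot as it stands. The module is installed in compiled form; this text tells all that it offers.
- The arm moves only by the tool jog_arm, never from a script. Its argument "motion" is a list of rows, each an object of numbers: "x", "y", "z": the shift along the tool's x, y, z in mm; "spin": the turn about the tool's z in degrees; "fingers": the closure, from -1 (fully open) to 1 (shut). A call has 1 to 8 rows; each row is the pose to reach, as a shift and turn from the pose commanded when the call began, along the tool's axes at that moment; what a row does not reach only later rows make up. A row lasts 1/8 s, in which the tool goes at most 62.5 mm and 10.7 degrees, less where a joint would pass 70% of its speed; a pose out of reach is approached as far as the arm can. A call with a gripper value outside its range is refused whole. The fingers move at their own pace and stop on an object; the grip force is fixed at half the most. Time passes only in rows, so rows that repeat a pose let the fingers close. It gives the time, the measured TCP pose, the force, the opening and the grip force at its end, in the units of the state.
- readout.get_obs(): the state, without advancing time (a new reading comes with each control period).
- camera(name): name is "scene" or "side" or "wrist"; returns a dict with "pixels" (384x512x3 uint8, red, green, blue), "K" (3x3 intrinsics, pixels), "dist" ([k1, k2, p1, p2, k3] as OpenCV has them; the pictures are not rectified), "rvec" (rotation vector, rad) and "tvec" (3), from world to camera coordinates, as OpenCV has them. Camera axes: x right, y down, z forward; pixel columns grow to the right and rows downward; lengths in m; the calibration is good to about 2 mm. A picture is of the moment at which its call begins. There is no depth.
- bot.job_done(): hands the job in; it is judged then, once.
The state is a dict: "clock": time; "joint_pos": joint angles; "joint_vel": joint speeds; "tau": joint torques, N m; "eef_pos": TCP position; "tool_rot": TCP orientation; "ft_force": force on the tool from outside, world axes, zero at the start; "ft_torque": the same for the moment, N m; "grip_width": finger opening in m; "grasp_force": force on a finger pad.
Only numpy, scipy, OpenCV 4.12 (cv2) and the standard library are available. Lean on these libraries where they do the work, as an engineer would, in place of code of your own. Each camera call takes 0.05 s, during which the arm holds its last target. There are 200 camera calls.

## Working session

There is one attempt and no reset: what is moved stays moved. The work goes in short steps, Python scripts to look and compute and a tool call to move; the robot and the scene stay as the last step left them, time stands still between calls to the robot, and variables do not carry over. Pictures are saved under pics/ and viewed, at most 10 in all, crops included, and the job is handed in when it is done.

Besides the shell and the picture viewer there is one more tool, called after "Emit:" as name(argument=value, ...), one argument or row to a line, values as JSON. jog_arm: Moves the arm, as the interface text tells. Its arguments: {"type":"object","properties":{"motion":{"type":"array"}},"required":["motion"]}

```bash
mkdir -p pics; cat > h.py <<'E'
import numpy as np, cv2
from workcell import readout, camera, bot
def snap(n,f):
    c=camera(n); cv2.imwrite(f'pics/{f}.png',c['pixels'][:,:,::-1]); np.save(f'pics/{f}.npy',c,allow_pickle=True); return c
def load(f): return np.load(f'pics/{f}.npy',allow_pickle=True).item()
def ray(c,uv):
    R=cv2.Rodrigues(np.array(c['rvec'],float))[0]; t=np.array(c['tvec'],float).ravel()
    p=cv2.undistortPoints(np.array([[uv]],float),np.array(c['K']),np.array(c['dist']))[0,0]
    d=R.T@np.array([p[0],p[1],1]); return -R.T@t, d/np.linalg.norm(d)
def atz(c,uv,z):
    o,d=ray(c,uv); return o+d*(z-o[2])/d[2]
def tri(*cu):
    A=0;b=0
    for c,uv in cu:
        o,d=ray(c,uv);P=np.eye(3)-np.outer(d,d);A=A+P;b=b+P@o
    return np.linalg.solve(A,b)
def proj(c,P): return cv2.projectPoints(np.array(P,float).reshape(-1,3),np.array(c['rvec'],float),np.array(c['tvec'],float),np.array(c['K']),np.array(c['dist']))[0][:,0]
E
python3 - <<'E'
from h import *
a=snap('scene','s0');b=snap('side','d0')
im=np.vstack([a['pixels'][:,:,::-1],b['pixels'][:,:,::-1]])
for n in('s0','d0'):
    c=load(n); cv2.imwrite(f'pics/{n}b.png',cv2.resize(c['pixels'][:,:,::-1],(800,600),interpolation=cv2.INTER_CUBIC)); print(ray(c,(256,192)))
print(readout.get_obs())
E
```

```text
(array([ 0.96957747, -0.50915632,  1.1292252 ]), array([-0.34671985,  0.43803341, -0.82940465]))
(array([ 0.00232315, -0.5511067 ,  1.0316891 ]), array([ 0.49001219,  0.4746512 , -0.73115956]))
{'clock': 0.1, 'joint_pos': array([1.25102840e+00, 2.41348956e-01, 3.87676035e-03, 1.33520505e+00,
       4.00090302e-05, 1.57079287e+00]), 'joint_vel': array([-0.00027916, -0.00174912,  0.00382765,  0.00072629, -0.00169975,
       -0.00060879]), 'tau': array([ 3.14935769e-04, -3.73136866e+01,  2.53011024e+01,  1.08651703e-02,
        4.78458003e-05, -2.79413250e-06]), 'eef_pos': array([0.15698583, 0.47412718, 0.23050313]), 'tool_rot': array([ 1.59201892e-01,  9.87245599e-01, -9.25277213e-04, -1.69475171e-04]), 'ft_force': array([ 0.14269082,  0.41807464, -0.10062481]), 'ft_torque': array([0.02509556, 0.02665719, 0.01135329]), 'grasp_force': 0.0, 'grip_width': 0.08546935994196496}
```

View pics/s0b.png

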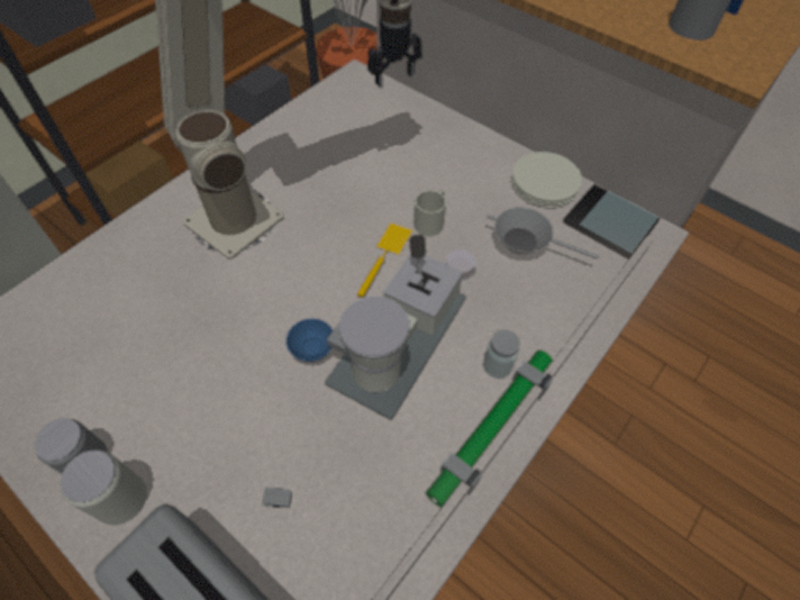

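View pics/d0b.png

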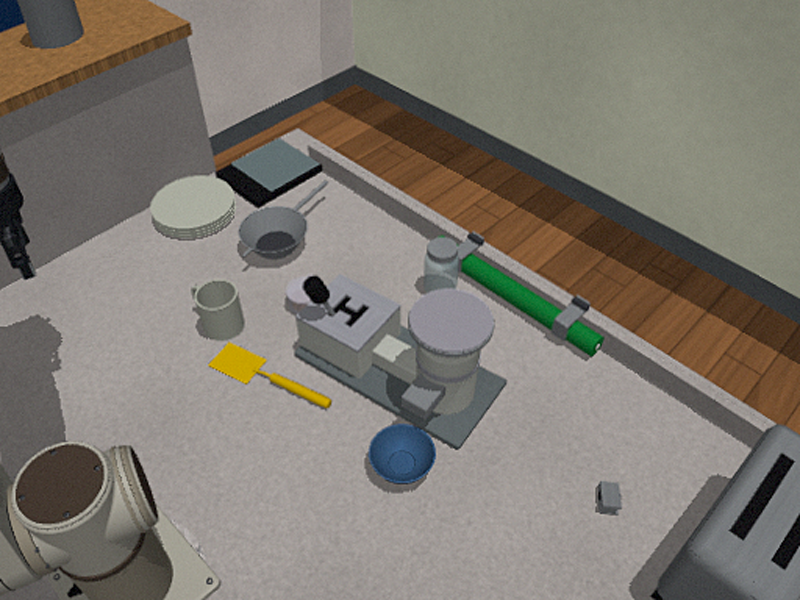

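The scene view shows the mill console with its H gate near (428,283) and the knob at (418,247). The side view shows the gate near (350,310) and the knob at (316,290), in the left lane. I'll enlarge both.

```bash
python3 - <<'E'
from h import *
o=[]
for n,(x,y) in(('s0',(235,145)),('d0',(180,165))):
    p=load(n)['pixels'][y:y+75,x:x+80,::-1] if 0 else load(n)['pixels'][y:y+75,x:x+80][:,:,::-1]
    o.append(cv2.resize(p,(400,375),interpolation=cv2.INTER_CUBIC))
cv2.imwrite('pics/z0.png',np.hstack(o))
E
```

```text
(no output)
```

View pics/z0.png

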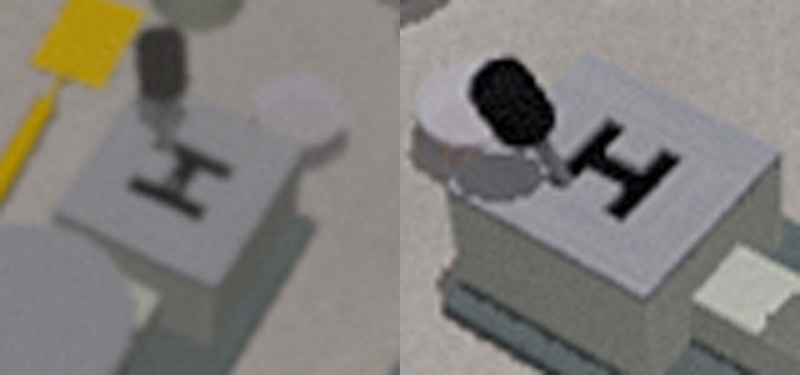

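The crop shows the lever's stem leaving the near-left slot (second gear). The knob centre is at (162,62) in the scene crop and (112,102) in the side crop. The plate corners are clear in both.

```bash
cat >> h.py <<'E'
def S(p): return (235+(p[0]+.5)/5-.5,145+(p[1]+.5)/5-.5)
def D(p): return (180+(p[0]+.5)/5-.5,165+(p[1]+.5)/5-.5)
E
python3 - <<'E'
from h import *
s,d=load('s0'),load('d0')
np.set_printoptions(precision=4,suppress=True)
T=lambda a,b:tri((s,S(a)),(d,D(b)))
fr=T((213,283),(380,155));nr=T((55,213),(245,297));fl=T((305,155),(188,55));k=T((162,62),(112,102))
print(fr,nr,fl,k)
v=fl-fr; print(np.linalg.norm(v),np.linalg.norm(fr-nr))
yaw1=np.arctan2(-v[0],v[1]); w=fr-nr; yaw2=np.arctan2(w[1],w[0]); print(yaw1,yaw2)
c=(fl+nr)/2; yaw=(yaw1+yaw2)/2; R=np.array([[np.cos(yaw),-np.sin(yaw)],[np.sin(yaw),np.cos(yaw)]])
print('c',c,'knob mill',R.T@(k-c)[:2])
# H tips check in mill
for a in((133,183),(203,213),(228,175)): print(R.T@(atz(s,S(a),.095)-c)[:2])
for b in((268,160),(218,215),(208,122)): print(R.T@(atz(d,D(b),.095)-c)[:2])
E
```

```text
[0.6178 0.0492 0.0983] [0.4962 0.0296 0.0931] [0.5989 0.1856 0.0917] [0.5023 0.1368 0.1617]
0.13782009524377617 0.12332087348391516
0.13815884556267266 0.1601423403467191
c [0.5475 0.1076 0.0924] knob mill [-0.0404  0.0356]
[-0.0286 -0.0195]
[ 0.0259 -0.0162]
[0.0251 0.0214]
[ 0.0219 -0.0206]
[-0.0268 -0.0234]
[0.0251 0.0253]
```

Emit:
jog_arm(
  motion=[
    {"x":-48,"y":-30,"z":0,"spin":-3.4,"fingers":1},
    {"x":-96,"y":-59,"z":0,"spin":-6.8,"fingers":1},
    {"x":-144,"y":-89,"z":0,"spin":-10.2,"fingers":1},
    {"x":-192,"y":-118,"z":0,"spin":-13.5,"fingers":1},
    {"x":-240,"y":-148,"z":0,"spin":-17,"fingers":1},
    {"x":-288,"y":-177,"z":0,"spin":-20.3,"fingers":1},
    {"x":-336,"y":-207,"z":0,"spin":-23.6,"fingers":1},
    {"x":-383,"y":-236,"z":0,"spin":-26.9,"fingers":1},
  ],
)

```text
clock: 1.1
eef_pos: [0.4473, 0.1285, 0.231]
tool_rot: [-0.076, 0.997, 0.0, -0.0]
ft_force: [-1.0, -0.1, -0.0]
grip_width: -0.0
grasp_force: 0.0
```

```bash
cat >> h.py <<'E'
C=np.array([.5465,.108]);YAW=.15
RM=np.array([[np.cos(YAW),-np.sin(YAW)],[np.sin(YAW),np.cos(YAW)]])
def st():
    from scipy.spatial.transform import Rotation as Ro
    o=readout.get_obs();R=Ro.from_quat(o['tool_rot']).as_matrix();p=o['eef_pos']
    m=RM.T@(p[:2]-C)
    print('t',round(o['clock'],2),'mill xy',(m*1e3).round(1),'z',(p[2]*1e3).round(1),'F mill',(RM.T@o['ft_force'][:2]).round(1),o['ft_force'][2].round(1),'w',o['grip_width'].round(4),'tool y rel mill y deg',np.degrees(np.arctan2(R[1,1],R[0,1])-YAW-np.pi/2).round(2),'tcpz',R[:,2].round(3))
    return o
E
python3 - <<'E'
from h import *
st();print(bot.tcp_to_grasp)
a=snap('scene','s1');b=snap('wrist','w1')
p=cv2.resize(a['pixels'][145:220,235:315],(400,375),interpolation=cv2.INTER_CUBIC)
q=cv2.resize(b['pixels'],(400,300))
cv2.imwrite('pics/z1.png',np.hstack([p,np.vstack([q,q[:75]*0])])[:,:,::-1])
E
```

```text
Traceback (most recent call last):
  File "h.py", line 26, in st
    print('t',round(o['clock'],2),'mill xy',(m*1e3).round(1),'z',(p[2]*1e3).round(1),'F mill',(RM.T@o['ft_force'][:2]).round(1),o['ft_force'][2].round(1),'w',o['grip_width'].round(4),'tool y rel mill y deg',np.degrees(np.arctan2(R[1,1],R[0,1])-YAW-np.pi/2).round(2),'tcpz',R[:,2].round(3))
                                                                                                                                                              ^^^^^^^^^^^^^^^^^^^^^
AttributeError: 'float' object has no attribute 'round'
```

```bash
sed -i "s/o\['grip_width'\].round(4)/round(float(o['grip_width']),4)/" h.py
python3 - <<'E'
from h import *
st();print(bot.tcp_to_grasp)
a=snap('scene','s1');b=snap('wrist','w1')
p=cv2.resize(a['pixels'][145:220,235:315],(400,375),interpolation=cv2.INTER_CUBIC)
q=cv2.resize(b['pixels'],(400,300))
cv2.imwrite('pics/z1.png',np.hstack([p,np.vstack([q,q[:75]*0])])[:,:,::-1])
E
```

```text
t 1.1 mill xy [-95.   35.1] z 231.0 F mill [-1.   0.1] -0.0 w -0.0 tool y rel mill y deg 0.08 tcpz [-0.  0. -1.]
0.0187
```

View pics/z1.png

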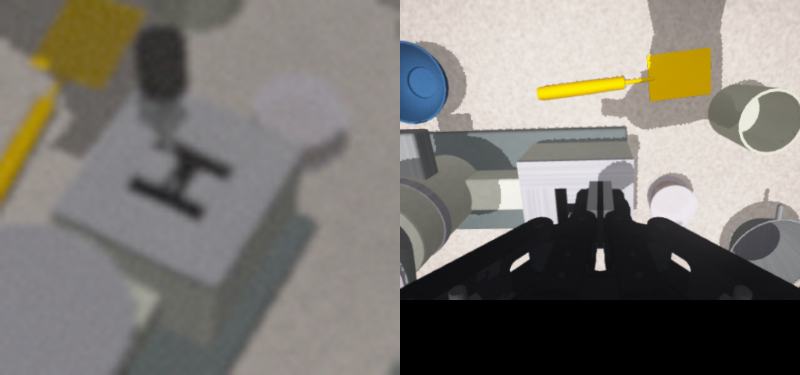

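The fingers are shut and behind the knob. In the wrist view the plate's near edge runs from (119,160) to (234,163) in that half, so I'll use it to check the mill pose.

```bash
python3 - <<'E'
from h import *
w=load('w1');k=1.28
for p in((119,160),(234,163),(156,188)):
    P=atz(w,(p[0]*k,p[1]*k),.095); print(P, RM.T@(P[:2]-C)*1e3)
E
```

```text
[0.49283692 0.03190862 0.095     ] [-64.43145583 -67.21764224]
[0.47637631 0.16794828 0.095     ] [-60.37771494  69.75427658]
[0.52281111 0.07911819 0.095     ] [-27.73892991 -25.01747604]
```

Emit:
jog_arm(
  motion=[
    {"z":45,"fingers":1},
    {"z":88,"fingers":1},
    {"z":88,"fingers":1},
  ],
)

```text
validation failed for argument at $.mo...
```

Emit:
jog_arm(
  motion=[
    {"x":0,"y":0,"z":45,"spin":0,"fingers":1},
    {"x":0,"y":0,"z":88,"spin":0,"fingers":1},
    {"x":0,"y":0,"z":88,"spin":0,"fingers":1},
  ],
)

```text
clock: 1.58
eef_pos: [0.4429, 0.1296, 0.1402]
tool_rot: [-0.075, 0.997, -0.001, -0.004]
ft_force: [-0.2, 1.4, -0.1]
grip_width: -0.0001
grasp_force: 0.0
```

Emit:
jog_arm(
  motion=[
    {"x":-6,"y":0,"z":0,"spin":0,"fingers":1},
    {"x":-12,"y":0,"z":0,"spin":0,"fingers":1},
    {"x":-17,"y":0,"z":0,"spin":0,"fingers":1},
    {"x":-22,"y":0,"z":0,"spin":0,"fingers":1},
    {"x":-27,"y":0,"z":0,"spin":0,"fingers":1},
    {"x":-32,"y":0,"z":0,"spin":0,"fingers":1},
    {"x":-37,"y":0,"z":0,"spin":0,"fingers":1},
    {"x":-42,"y":0,"z":0,"spin":0,"fingers":1},
  ],
)

```text
clock: 2.58
eef_pos: [0.4883, 0.1365, 0.1432]
tool_rot: [-0.075, 0.997, 0.0, -0.0]
ft_force: [-3.0, 0.9, 1.7]
grip_width: -0.0002
grasp_force: 1.0
```

```bash
python3 -c "
from h import *
st()"
```

```text
t 2.58 mill xy [-53.3  36.9] z 143.2 F mill [-2.9  1.3] 1.7 w -0.0002 tool y rel mill y deg -0.01 tcpz [-0. -0. -1.]
```

Emit:
jog_arm(
  motion=[
    {"x":-5,"y":0,"z":0,"spin":0,"fingers":1},
    {"x":-10,"y":0,"z":0,"spin":0,"fingers":1},
    {"x":-15,"y":0,"z":0,"spin":0,"fingers":1},
    {"x":-19,"y":0,"z":0,"spin":0,"fingers":1},
    {"x":-22,"y":0,"z":0,"spin":0,"fingers":1},
    {"x":-24,"y":0,"z":0,"spin":0,"fingers":1},
    {"x":-24,"y":0,"z":0,"spin":0,"fingers":1},
  ],
)

```text
clock: 3.45
eef_pos: [0.5127, 0.1407, 0.1443]
tool_rot: [-0.075, 0.997, 0.001, 0.001]
ft_force: [-2.2, 1.4, 6.2]
grip_width: 0.0001
grasp_force: 0.9
```

```bash
cat > look.py <<'E'
import sys
from h import *
t=sys.argv[1]
st()
a=snap('scene','s'+t);b=snap('side','d'+t)
f=lambda c,x,y:cv2.resize(c['pixels'][y:y+75,x:x+80],(400,375),interpolation=cv2.INTER_CUBIC)
cv2.imwrite(f'pics/z{t}.png',np.hstack([f(a,235,145),f(b,180,165)])[:,:,::-1])
E
python3 look.py 2
```

```text
t 3.45 mill xy [-28.5  37.4] z 144.3 F mill [-1.9  1.7] 6.2 w 0.0001 tool y rel mill y deg 0.0 tcpz [ 0.002  0.001 -1.   ]
```

View pics/z2.png

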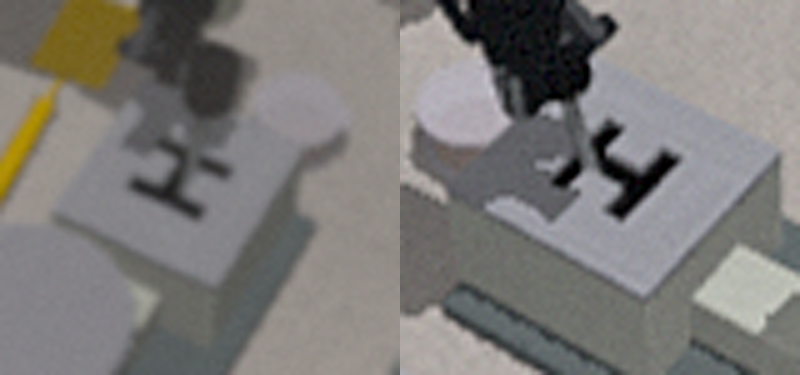

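The stem now stands at the cross bar, at about (592,168) in the side crop. I'll go around to the knob's left side.

Emit:
jog_arm(
  motion=[
    {"x":18,"y":0,"z":0,"spin":0,"fingers":1},
    {"x":18,"y":28,"z":0,"spin":0,"fingers":1},
    {"x":18,"y":56,"z":0,"spin":0,"fingers":1},
    {"x":-5,"y":56,"z":0,"spin":0,"fingers":1},
    {"x":-28,"y":56,"z":0,"spin":0,"fingers":1},
    {"x":-28,"y":56,"z":0,"spin":0,"fingers":1},
  ],
)

```text
clock: 4.3
eef_pos: [0.5328, 0.1998, 0.1429]
tool_rot: [-0.075, 0.997, -0.0, 0.001]
ft_force: [-0.2, 0.6, -0.1]
grip_width: -0.0001
grasp_force: 0.0
```

```bash
python3 look.py 3
```

```text
t 4.3 mill xy [ 0.2 92.8] z 142.9 F mill [-0.1  0.6] -0.1 w -0.0001 tool y rel mill y deg -0.05 tcpz [ 0.001 -0.    -1.   ]
```

View pics/z3.png

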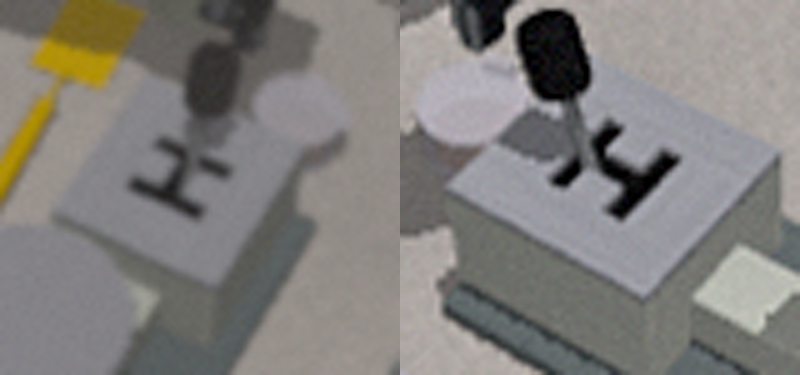

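The knob now stands clear of the fingers, at (213,82) in the scene crop and (155,55) in the side crop. I'll triangulate it.

```bash
python3 - <<'E'
from h import *
P=tri((load('s3'),S((213,82))),(load('d3'),D((155,55))));print(P,RM.T@(P[:2]-C)*1e3)
E
```

```text
[0.54086041 0.14441809 0.16411341] [-0.13401537 36.85192433]
```

Emit:
jog_arm(
  motion=[
    {"x":0,"y":-12,"z":0,"spin":0,"fingers":1},
    {"x":0,"y":-18,"z":0,"spin":0,"fingers":1},
    {"x":0,"y":-23,"z":0,"spin":0,"fingers":1},
    {"x":0,"y":-28,"z":0,"spin":0,"fingers":1},
    {"x":0,"y":-33,"z":0,"spin":0,"fingers":1},
    {"x":0,"y":-38,"z":0,"spin":0,"fingers":1},
    {"x":0,"y":-43,"z":0,"spin":0,"fingers":1},
    {"x":0,"y":-48,"z":0,"spin":0,"fingers":1},
  ],
)

```text
clock: 5.4
eef_pos: [0.5417, 0.1541, 0.1485]
tool_rot: [-0.075, 0.997, 0.002, 0.005]
ft_force: [-2.3, 5.5, 20.4]
grip_width: -0.0
grasp_force: 10.9
```

Fz is high: the knob's top is probably meeting the wider linkage above the fingertips. I'll back off and raise the tool.

Emit:
jog_arm(
  motion=[
    {"x":0,"y":15,"z":0,"spin":0,"fingers":1},
    {"x":0,"y":25,"z":-10,"spin":0,"fingers":1},
    {"x":0,"y":25,"z":-20,"spin":0,"fingers":1},
    {"x":0,"y":25,"z":-20,"spin":0,"fingers":1},
  ],
)

```text
clock: 5.9
eef_pos: [0.5352, 0.1767, 0.1642]
tool_rot: [-0.075, 0.997, -0.0, 0.001]
ft_force: [0.4, 0.6, 0.0]
grip_width: 0.0003
grasp_force: 0.0
```

```bash
python3 look.py 4
```

```text
t 5.9 mill xy [-0.9 69.7] z 164.2 F mill [0.5 0.5] 0.0 w 0.0003 tool y rel mill y deg -0.02 tcpz [ 0.002  0.    -1.   ]
```

View pics/z4.png

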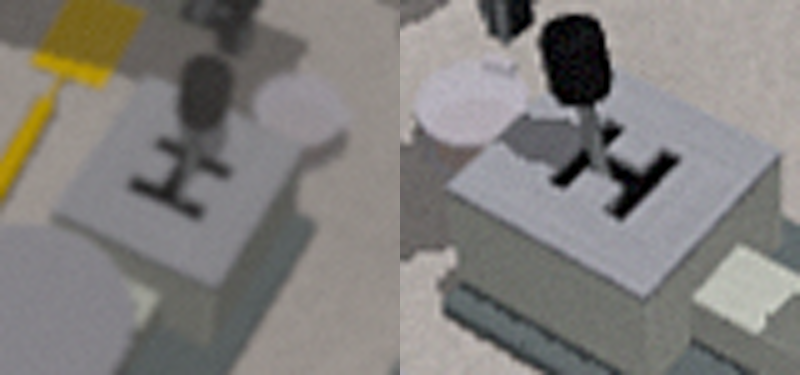

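The knob has moved partly along the bar and is now at about (576,60) in the side crop. I'll carry on pushing with the tip higher.

Emit:
jog_arm(
  motion=[
    {"x":0,"y":-10,"z":0,"spin":0,"fingers":1},
    {"x":0,"y":-15,"z":0,"spin":0,"fingers":1},
    {"x":0,"y":-19,"z":0,"spin":0,"fingers":1},
    {"x":0,"y":-23,"z":0,"spin":0,"fingers":1},
    {"x":0,"y":-27,"z":0,"spin":0,"fingers":1},
    {"x":0,"y":-31,"z":0,"spin":0,"fingers":1},
  ],
)

```text
clock: 6.75
eef_pos: [0.5393, 0.146, 0.1634]
tool_rot: [-0.075, 0.997, 0.0, 0.0]
ft_force: [-0.3, 1.9, 1.6]
grip_width: 0.0002
grasp_force: 0.9
```

Emit:
jog_arm(
  motion=[
    {"x":0,"y":-4,"z":0,"spin":0,"fingers":1},
    {"x":0,"y":-8,"z":0,"spin":0,"fingers":1},
  ],
)

```text
clock: 7.0
eef_pos: [0.5404, 0.138, 0.1633]
tool_rot: [-0.075, 0.997, -0.0, -0.0]
ft_force: [0.4, 1.7, 0.7]
grip_width: -0.0003
grasp_force: 0.8
```

Emit:
jog_arm(
  motion=[
    {"x":0,"y":-5,"z":0,"spin":0,"fingers":1},
    {"x":0,"y":-10,"z":0,"spin":0,"fingers":1},
    {"x":0,"y":-15,"z":0,"spin":0,"fingers":1},
    {"x":0,"y":-20,"z":0,"spin":0,"fingers":1},
  ],
)

```text
clock: 7.5
eef_pos: [0.5435, 0.1181, 0.1633]
tool_rot: [-0.075, 0.997, -0.0, 0.0]
ft_force: [0.1, 1.5, 1.2]
grip_width: -0.0002
grasp_force: 0.8
```

Emit:
jog_arm(
  motion=[
    {"x":0,"y":-4,"z":0,"spin":0,"fingers":1},
    {"x":0,"y":-8,"z":0,"spin":0,"fingers":1},
  ],
)

```text
clock: 7.75
eef_pos: [0.5446, 0.1103, 0.1631]
tool_rot: [-0.075, 0.997, -0.0, -0.0]
ft_force: [0.4, 1.2, -0.5]
grip_width: -0.0003
grasp_force: 0.7
```

```bash
python3 look.py 5
```

```text
t 7.75 mill xy [-1.5  2.6] z 163.1 F mill [0.6 1.1] -0.5 w -0.0003 tool y rel mill y deg -0.02 tcpz [-0. -0. -1.]
```

Emit:
jog_arm(
  motion=[
    {"x":0,"y":-2,"z":0,"spin":0,"fingers":1},
    {"x":0,"y":-4,"z":0,"spin":0,"fingers":1},
    {"x":0,"y":-5,"z":0,"spin":0,"fingers":1},
  ],
)

```text
clock: 8.22
eef_pos: [0.5452, 0.1056, 0.1631]
tool_rot: [-0.075, 0.997, 0.0, -0.0]
ft_force: [1.2, 1.9, -0.8]
grip_width: -0.0001
grasp_force: 0.6
```

```bash
python3 look.py 6
```

```text
t 8.22 mill xy [-1.7 -2.2] z 163.1 F mill [1.5 1.7] -0.8 w -0.0001 tool y rel mill y deg -0.01 tcpz [-0.001 -0.    -1.   ]
```

View pics/z6.png

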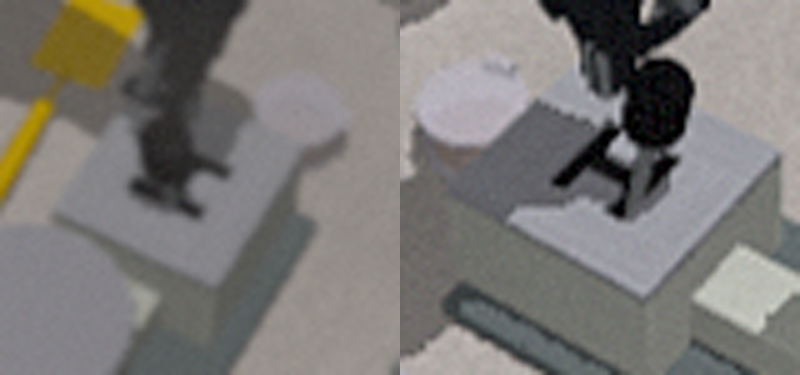

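The stem is now in the right lane near its middle, at (640,190) in the side crop. The knob is at about (658,105) in the side crop and (165,150) in the scene crop.

```bash
python3 - <<'E'
from h import *
P=tri((load('s6'),S((165,150))),(load('d6'),D((258,105))));print(P,RM.T@(P[:2]-C)*1e3)
E
```

```text
[0.55291707 0.07583079 0.16646774] [  1.53770895 -32.76694366]
```

Emit:
jog_arm(
  motion=[
    {"x":0,"y":-1.5,"z":0,"spin":0,"fingers":1},
    {"x":0,"y":-3,"z":0,"spin":0,"fingers":1},
  ],
)

```text
clock: 8.57
eef_pos: [0.5457, 0.1026, 0.1632]
tool_rot: [-0.075, 0.997, -0.0, -0.0]
ft_force: [-0.5, 1.5, -0.2]
grip_width: 0.0
grasp_force: 0.6
```

Emit:
jog_arm(
  motion=[
    {"x":0,"y":20,"z":0,"spin":0,"fingers":1},
    {"x":25,"y":20,"z":0,"spin":0,"fingers":1},
    {"x":52,"y":20,"z":0,"spin":0,"fingers":1},
    {"x":52,"y":-7,"z":3,"spin":0,"fingers":1},
    {"x":52,"y":-33,"z":6,"spin":0,"fingers":1},
    {"x":52,"y":-33,"z":6,"spin":0,"fingers":1},
  ],
)

```text
clock: 9.32
eef_pos: [0.4992, 0.0619, 0.1573]
tool_rot: [-0.074, 0.997, -0.0, -0.0]
ft_force: [-0.5, 0.4, -0.6]
grip_width: 0.0001
grasp_force: 0.0
```

```bash
python3 look.py 7
```

```text
t 9.32 mill xy [-53.7 -38.5] z 157.3 F mill [-0.4  0.4] -0.6 w 0.0001 tool y rel mill y deg -0.12 tcpz [-0. -0. -1.]
```

View pics/z7.png

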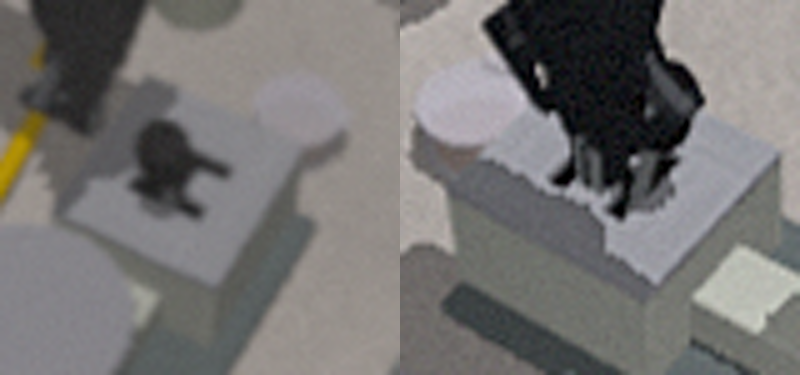

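The lever stands in the right lane with the fingers squarely behind it. I'll push it forward.

Emit:
jog_arm(
  motion=[
    {"x":-12,"y":0,"z":0,"spin":0,"fingers":1},
    {"x":-22,"y":0,"z":0,"spin":0,"fingers":1},
    {"x":-27,"y":0,"z":0,"spin":0,"fingers":1},
    {"x":-31,"y":0,"z":0,"spin":0,"fingers":1},
    {"x":-35,"y":0,"z":0,"spin":0,"fingers":1},
  ],
)

```text
clock: 10.05
eef_pos: [0.5336, 0.0676, 0.1572]
tool_rot: [-0.075, 0.997, 0.0, -0.001]
ft_force: [-2.0, -0.2, 1.4]
grip_width: -0.0002
grasp_force: 0.9
```

Emit:
jog_arm(
  motion=[
    {"x":-4,"y":0,"z":0,"spin":0,"fingers":1},
    {"x":-8,"y":0,"z":0,"spin":0,"fingers":1},
    {"x":-12,"y":0,"z":0,"spin":0,"fingers":1},
  ],
)

```text
clock: 10.42
eef_pos: [0.546, 0.0695, 0.1573]
tool_rot: [-0.075, 0.997, 0.0, -0.0]
ft_force: [-1.5, 0.8, 1.5]
grip_width: -0.0002
grasp_force: 0.8
```

Emit:
jog_arm(
  motion=[
    {"x":-4,"y":0,"z":0,"spin":0,"fingers":1},
    {"x":-8,"y":0,"z":0,"spin":0,"fingers":1},
    {"x":-11,"y":0,"z":0,"spin":0,"fingers":1},
    {"x":-13,"y":0,"z":0,"spin":0,"fingers":1},
  ],
)

```text
clock: 10.92
eef_pos: [0.5586, 0.0712, 0.157]
tool_rot: [-0.075, 0.997, -0.0, -0.0]
ft_force: [-1.1, 1.3, -0.5]
grip_width: -0.0003
grasp_force: 0.7
```

```bash
python3 -c "
from h import *
st()"
```

```text
t 10.93 mill xy [  6.5 -38.2] z 157.0 F mill [-0.9  1.5] -0.5 w -0.0003 tool y rel mill y deg -0.02 tcpz [-0.001 -0.    -1.   ]
```

Now small steps until the force rises.

Emit:
jog_arm(
  motion=[
    {"x":-2,"y":0,"z":0,"spin":0,"fingers":1},
    {"x":-4,"y":0,"z":0,"spin":0,"fingers":1},
  ],
)

```text
clock: 11.18
eef_pos: [0.5625, 0.0717, 0.1572]
tool_rot: [-0.075, 0.997, -0.0, -0.0]
ft_force: [-1.4, -0.5, -0.9]
grip_width: -0.0004
grasp_force: 0.6
```

Emit:
jog_arm(
  motion=[
    {"x":-1.5,"y":0,"z":0,"spin":0,"fingers":1},
    {"x":-3,"y":0,"z":0,"spin":0,"fingers":1},
  ],
)

```text
clock: 11.42
eef_pos: [0.5656, 0.0722, 0.1572]
tool_rot: [-0.075, 0.997, -0.0, -0.0]
ft_force: [-1.5, -0.9, -0.6]
grip_width: -0.0003
grasp_force: 0.6
```

Emit:
jog_arm(
  motion=[
    {"x":-1,"y":0,"z":0,"spin":0,"fingers":1},
    {"x":-1.5,"y":0,"z":0,"spin":0,"fingers":1},
  ],
)

```text
clock: 11.68
eef_pos: [0.5671, 0.0725, 0.1573]
tool_rot: [-0.075, 0.997, -0.0, -0.0]
ft_force: [-0.9, -0.2, -0.7]
grip_width: -0.0002
grasp_force: 0.6
```

Emit:
jog_arm(
  motion=[
    {"x":-1,"y":0,"z":0,"spin":0,"fingers":1},
    {"x":-1,"y":0,"z":0,"spin":0,"fingers":1},
  ],
)

```text
clock: 11.92
eef_pos: [0.5678, 0.0726, 0.1572]
tool_rot: [-0.075, 0.997, -0.0, -0.0]
ft_force: [-2.2, -0.8, -1.0]
grip_width: -0.0003
grasp_force: 0.9
```

Emit:
jog_arm(
  motion=[
    {"x":-1,"y":0,"z":0,"spin":0,"fingers":1},
    {"x":-1,"y":0,"z":0,"spin":0,"fingers":1},
  ],
)

```text
clock: 12.18
eef_pos: [0.5684, 0.0727, 0.1571]
tool_rot: [-0.075, 0.997, -0.0, -0.001]
ft_force: [-4.7, -0.7, -1.6]
grip_width: -0.0003
grasp_force: 1.8
```

The force is climbing against the end stop, so I'll withdraw and look.

Emit:
jog_arm(
  motion=[
    {"x":20,"y":0,"z":0,"spin":0,"fingers":1},
    {"x":50,"y":0,"z":0,"spin":0,"fingers":1},
    {"x":80,"y":0,"z":-30,"spin":0,"fingers":1},
    {"x":110,"y":0,"z":-70,"spin":0,"fingers":1},
    {"x":110,"y":0,"z":-90,"spin":0,"fingers":1},
    {"x":110,"y":0,"z":-90,"spin":0,"fingers":1},
  ],
)

```text
clock: 12.92
eef_pos: [0.4625, 0.0567, 0.2499]
tool_rot: [-0.075, 0.997, 0.0, 0.004]
ft_force: [0.1, -0.3, 0.6]
grip_width: 0.0002
grasp_force: 0.0
```

```bash
python3 look.py 8
```

```text
t 12.93 mill xy [-90.7 -38.1] z 249.9 F mill [ 0.  -0.3] 0.6 w 0.0002 tool y rel mill y deg -0.02 tcpz [ 0.008  0.001 -1.   ]
```

View pics/z8.png

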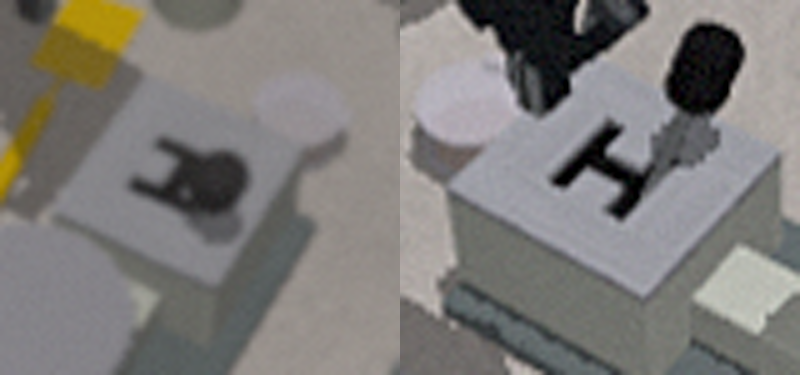

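The lever leans forward and right, with the knob at (705,68) in the side crop and (218,182) in the scene crop. I'll check the tilt.

```bash
python3 - <<'E'
from h import *
P=tri((load('s8'),S((218,182))),(load('d8'),D((305,68))));m=RM.T@(P[:2]-C)*1e3;print(P,m,np.arcsin((m[0]-1)/155))
s,d=load('s8'),load('d8')
for a in(.2,.245,.29):
    b=.245;q=np.array([.155*np.sin(a),-.155*np.cos(a)*np.sin(b)]);w=C+RM@q
    X=[*w,.012+.155*np.cos(a)*np.cos(b)]
    print(a,(proj(s,X)-[235,145])*5,(proj(d,X)-[180,165])*5)
E
```

```text
[0.593484   0.08131274 0.16111324] [ 42.46832208 -33.40879219] 0.27083652510169876
0.2 [[196.97255876 179.21433261]] [[293.75173635  81.67526649]]
0.245 [[206.13866686 184.51415783]] [[300.82725465  76.06990153]]
0.29 [[215.23683105 189.95093665]] [[307.66496725  70.91359958]]
```

```bash
python3 -c "
from workcell import bot
print(bot.job_done())"
```

```text
the job is handed in; nothing more can be done
None
```

The mill lever is pushed home into the third slot (forward tilt measured at about 0.27 to 0.28 rad, at the end stop), the arm is clear, and the job is handed in; no verdict came back, and I did not re-measure the bystanders at the end.

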